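# Shut and fasten the sliding-lid box

### The job

Push the box's sliding lid fully home with the fingertips, and after that push the little wooden catch round until it lies straight across the lid, so that the lid cannot slide out again. Only push: do not pick anything up, do not shove the box along the bench, and leave the other things as they stand.

Things in the scene. Friction and masses are not known exactly. Their poses are not given: they have to be found in the camera images.
- slide_box: Low open wooden box, 180 long (its x) x 140 wide (its y) x 62 mm high, about 1.1 kg, standing loose on a thin grey cloth, 4.5 mm above the bench top. Origin: centre of its underside. Its -x end faces the robot, more or less (turned up to 0.4 rad); +y is its left side seen from the robot, +z up. Side walls 12 mm thick; the far (+x) end wall is as high as the sides, the near end wall is 48 mm high so that the lid passes over it. Small parts in it are fixed.
- slide_lid (a joint): How far the lid is pulled out, in m: 0 is fully home (stop), 0.11 fully out. The lid slides along the box's x, out towards -x (to the robot), and starts 0.05 to 0.09 out. It is a flat 168 x 121 x 6 mm plywood board lying between the side walls, its upper face 56 mm above the underside of the box; home, its near edge is flush with the box's near end. It takes about 2 N to slide, stays where it is left and cannot be lifted out.
- lid_batten (a point): Moves with the lid: the middle of the upright near face (the face that looks along the box's -x, to the robot) of the batten fixed across the top of the lid, 65 mm above the underside of the box. The batten is a bar 90 mm long (along the box's y), 14 mm thick (along x, from this point to +x) and 18 mm high, from 56 to 74 mm above the underside of the box; its near face is 24 mm in from the lid's near edge. Pushing here along the box's +x shuts the lid.
- turn_catch (a joint): Angle of the dark wooden turn-catch on top of the left (+y) side wall, in rad: 0 is fully across the lid (stop), its arm pointing along the box's -y just in front of the shut lid's batten; 1.57 points along the box's -x (to the robot), 2.4 is the other stop, pointing outwards to the left. Falling values turn it anticlockwise seen from above. It starts at 1.6 to 2.2, out of the lid's way. It takes about 1 N at its peg to turn and stays where it is left.
- catch_pivot (a point): Fixed to the box: the catch's vertical pivot axis, marked by a brass screw, at the top of the left side wall (62 mm above the underside of the box; 76 mm towards -x and 64 mm towards +y from the box's origin). The arm is 14 mm wide and 8 mm thick (62 to 70 mm above the underside of the box) and reaches 47 mm from the pivot.
- catch_peg (a point): Moves with the catch: centre of the round upright peg near the arm's free end, 38 mm from the pivot. The peg is 10 mm in diameter and stands from 70 to 86 mm above the underside of the box; this point is 78 mm above the underside of the box. Push the peg sideways round the pivot to turn the catch.
- solder_spool: Bystander: loose spool of solder with black flanges, 52 mm across, 46 mm high, standing behind the box. Origin: centre of its underside.
- flux_bottle: Bystander: loose blue bottle with a white cap, 42 mm across, 88 mm high, on the bench left of the box. Origin: centre of its underside.
- copper_jar: Bystander: loose glass jar with a yellow-brown lid, 58 mm across, 87 mm high, behind the box. Origin: centre of its underside.
- pliers: Bystander: loose blue-handled pliers lying flat, 55 x 176 x 13 mm. Origin: centre of the underside, long axis y.
- side_cutters: Bystander: loose blue-handled side cutters lying flat, 56 x 145 x 13 mm. Origin: centre of the underside, long axis y.
- glass_cutter: Bystander: loose green pencil-shaped glass cutter lying flat across the bench in front of the box, sometimes partly below the drawn-out lid, 14 x 142 x 14 mm. Origin: centre of the underside, long axis y.

How it is judged:
On the way, in this order (a step that is already met when the one before it is completed fails the run):
1. the lid is pushed fully home (value of joint slide_lid below 0.004 m), for 0.2 s.
2. the catch is turned across the lid (value of joint turn_catch below 0.2 rad and value of joint slide_lid below 0.004 m), for 0.2 s.
At the end, for the whole second after the job is handed in: The lid is within 4 mm of fully home, the catch within 0.2 rad of straight across, the box at rest flat on its cloth within 30 mm of where it stood, and every bystander within 30 mm of its start and not tipped over (all of step 2 and distance of each of slide_box, solder_spool, flux_bottle, copper_jar, pliers, side_cutters, glass_cutter from where it was at the start of the episode below 0.03 m and angle between slide_box's own z axis and vertical below 0.05 rad and linear speed of slide_box below 0.01 m/s and angle between each of solder_spool, flux_bottle, copper_jar, pliers, side_cutters, glass_cutter's own z axis and vertical below 0.2 rad); the robot touches nothing.
It fails at once if the box is shoved more than 30 mm (distance of slide_box from where it was at the start of the episode above 0.03 m).
It fails at once if the box is lifted or tipped (height (world z) of slide_box above 0.018 m or angle between slide_box's own z axis and vertical above 0.12 rad).
It fails at once if the catch is turned in before the lid is home (value of joint turn_catch below 1.2 rad and value of joint slide_lid above 0.01 m).
It fails at once if a bystander is moved more than 30 mm, lifted or knocked over (distance of any of solder_spool, flux_bottle, copper_jar, pliers, side_cutters, glass_cutter from where it was at the start of the episode above 0.03 m or height (world z) of any of solder_spool, flux_bottle, copper_jar, pliers, side_cutters, glass_cutter above 0.018 m or angle between any of solder_spool, flux_bottle, copper_jar, pliers, side_cutters, glass_cutter's own z axis and vertical above 0.4 rad).
It also fails if it takes over 45 s, if anything falls off the work surface, if the arm or the gripper's body presses on something with over 40 N, if the wrist force passes 120 N, or if a joint passes its speed limit or range.

### The arm

A 6-joint arm with a two-finger parallel gripper is mounted at the origin on a cart in front of the work surface, level with it; the furniture and walls round the work are solid. World frame = base frame: x ahead of the robot, y to its left, z up, the work surface at z = 0. Lengths are in m, angles in rad, forces in N, time in s.
With the tool pointing down it reaches from about 0.35 to 0.875 m from the base axis. Payload 4.2 kg.
Tool frame: the origin (TCP) lies midway between the tips of the shut fingers; the grasp point (between the pads) lies 19 mm behind it (arm.tcp_to_grasp is the distance from the TCP to the grasp point, in m); z points along the fingers, y is the line along which they close (so a half turn about z gives the same grasp; the last joint's range is limited). The gripper opens to 87 mm and grips with 3 to 60 N. Pads are 19 mm wide; open, the fingers measure 117 mm over their backs; the gripper's body (75 mm by 190 mm) begins 51 mm behind the grasp point.
Start: joints at [1.502, 0.385, 0.008, 0, -1.194, -0.259], TCP at [0.201, 0.592, 0.223] pointing down, gripper open.
Joint ranges: [-3.14, 3.14], [-1.21, 2.06], [-1.07, 1.41], [-3.16, 2.05], [-2.99, -0.16], [-3.1, 3.1]. Speed limits (rad/s): [2.79, 2.79, 3.14, 3.14, 3.14, 3.14].

### API

Orientations are given as a unit quaternion [x, y, z, w].
In Python, from cell import arm, effector, inverse_kinematics, eyes, sign_off gives the robot as it stands. Calls block until the motion is done:
- arm.reach(position, orientation): joint-space move of the TCP to a pose.
- arm.movel(position, ori=None, speed=0.15): straight line of the TCP; ori=None keeps the orientation; speed is the mean speed in m/s.
- arm.movej(angles): joint-space move.
- effector.set_gripper(opening, squeeze=None): finger opening in m; squeeze is the grip in N (None keeps the last); returns when the fingers have stopped.
- arm.hold(seconds).
- inverse_kinematics(position, orientation): joint angles nearest the present ones, or None.
- arm.state(): the state.
- eyes.read_camera(name): name is "scene" or "side" or "wrist"; returns a dict with "pixels" (420x560x3 uint8, red, green, blue), "fovy" (degrees; the focal length in pixels is half the picture's height over the tangent of half this angle, whatever the lens; pixels are square), "cx", "cy" (the principal point, pixels), "R" (3x3) and "t" (3): a world point X has camera coordinates R X + t; the wrist camera has in their place "mount" (4x4, takes a point from camera to tool coordinates, whose origin is the TCP and whose axes are the flange's). Camera axes: x right, y down, z forward; pixel columns grow to the right and rows downward; lengths in m; the calibration is good to about 2 mm. A picture is of the moment at which its call begins: read the wrist's pose just before it. There is no depth.
A pose or a line that the arm cannot do raises arm.IKError and nothing moves.
- sign_off(): hands the job in; it is judged then, once.
The state is a dict: "clock": time; "q": joint angles; "qd": joint speeds; "tau": joint torques, N m; "ee_pos": TCP position; "tcp_rot": TCP orientation; "wrist_force": force on the tool from outside, world axes, zero at the start; "ft_torque": the same for the moment, N m; "grip_width": finger opening in m; "gripper_force": force on a finger pad.
Only numpy, scipy, OpenCV 4.12 (cv2) and the standard library are available. Lean on these libraries where they do the work, as an engineer would, in place of code of your own. Each camera call takes 0.05 s, during which the arm holds its last target. There are 200 camera calls.

## Working session

There is one attempt and no reset: what is moved stays moved. The work goes in short steps, each a Python script; the robot and the scene stay as the last script left them, time stands still between calls to the robot, and variables do not carry over. Pictures are saved under pics/ and viewed, at most 10 in all, crops included, and the job is handed in when it is done.

```bash
ls; mkdir -p pics
python3 - <<'E'
from cell import arm,eyes
import cv2,json,numpy as np
s=arm.state();print(s['clock'],s['ee_pos'],s['tcp_rot'],s['grip_width'])
for n in("scene","side","wrist"):
    c=eyes.read_camera(n);cv2.imwrite(f"pics/{n}0.png",c["pixels"][:,:,::-1])
    print(n,{k:np.round(v,4).tolist() for k,v in c.items() if k!="pixels"})
E
```

```text
pics
0.0 [0.20098881 0.59114459 0.22142919] [ 9.86587466e-01 -1.63229596e-01 -1.18793063e-04  1.12094183e-03] 0.08710089106245984
scene {'fovy': 53.3327, 'cx': 278.472, 'cy': 212.0576, 'R': [[0.5345, -0.8452, -0.0016], [-0.533, -0.3356, -0.7767], [0.6559, 0.416, -0.6299]], 't': [-0.3714, 0.353, 0.8115]}
side {'fovy': 46.6889, 'cx': 283.0475, 'cy': 212.824, 'R': [[0.6896, 0.7241, 0.0152], [0.3565, -0.3211, -0.8774], [-0.6304, 0.6104, -0.4795]], 't': [-0.3857, -0.1682, 1.9549]}
wrist {'fovy': 58.2444, 'cx': 279.0327, 'cy': 210.7727, 'mount': [[0.0004, -0.9688, -0.2479, 0.0679], [1.0, 0.0002, 0.0006, -0.0005], [-0.0005, -0.2479, 0.9688, -0.162], [0.0, 0.0, 0.0, 1.0]]}
```

View pics/scene0.png

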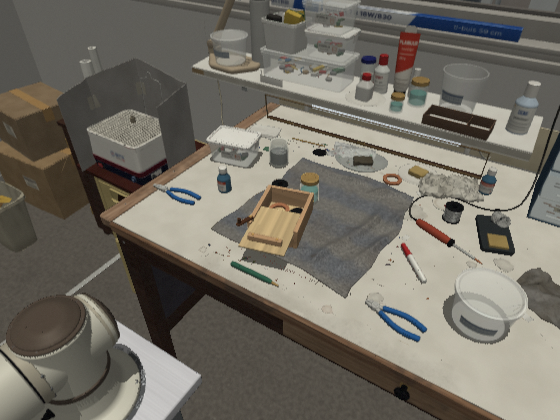

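View pics/side0.png

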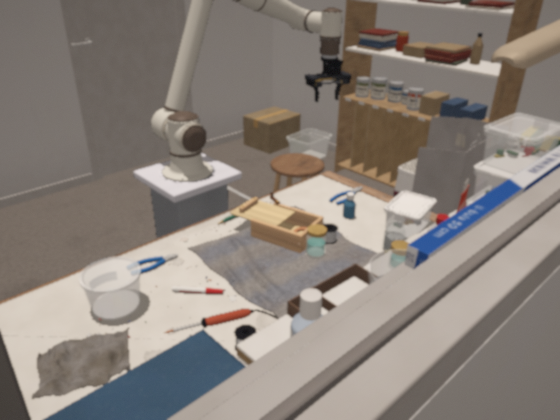

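The scene view shows the box near (280,220), its lid drawn out toward (260,235) and the catch at about (245,219). The bottle is at (224,180), the jar at (310,185), the spool at (280,187) and the glass cutter at (255,273). Next I'll take enlarged crops of both views.

```bash
python3 - <<'E'
import cv2,numpy as np
a=cv2.imread("pics/scene0.png")[165:290,205:330]
b=cv2.imread("pics/side0.png")[185:265,225:345]
cv2.imwrite("pics/c1.png",cv2.resize(a,None,fx=4.8,fy=4.8,interpolation=cv2.INTER_CUBIC))
E
cat > h.py <<'E'
import numpy as np
from scipy.spatial.transform import Rotation as Ro
def ray(c,u,v,R=None,t=None):
    """camera centre and unit ray in world"""
    f=210/np.tan(np.radians(c["fovy"])/2)
    d=np.array([(u-c["cx"])/f,(v-c["cy"])/f,1])
    if R is None: R=np.array(c["R"]);t=np.array(c["t"])
    C=-R.T@t; d=R.T@d
    return C,d/np.linalg.norm(d)
def onz(C,d,z): return C+d*(z-C[2])/d[2]
def tri(rs):
    A=sum(np.eye(3)-np.outer(d,d) for C,d in rs);b=sum((np.eye(3)-np.outer(d,d))@C for C,d in rs)
    return np.linalg.solve(A,b)
def wristRt(c,s):
    T=np.eye(4);T[:3,:3]=Ro.from_quat(s["tcp_rot"]).as_matrix();T[:3,3]=s["ee_pos"]
    M=np.linalg.inv(T@np.array(c["mount"]));return M[:3,:3],M[:3,3]
def proj(c,X,R,t):
    f=210/np.tan(np.radians(c["fovy"])/2);p=R@X+t
    return np.array([c["cx"]+f*p[0]/p[2],c["cy"]+f*p[1]/p[2]])
E
```

```text
(no output)
```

View pics/c1.png

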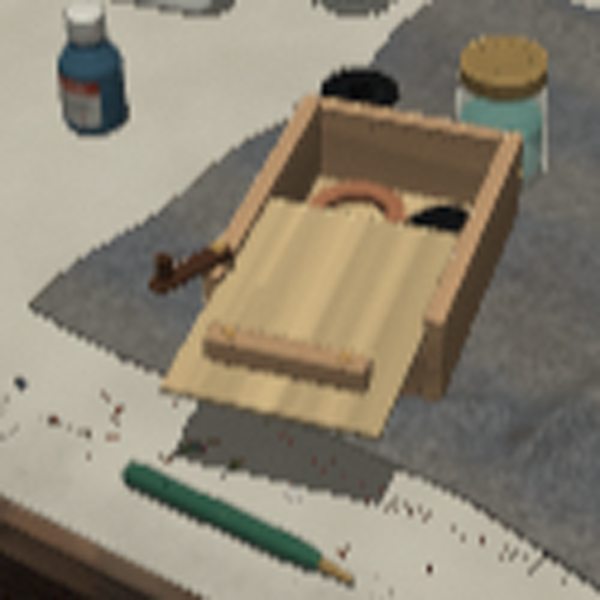

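The enlarged crop shows these points, in crop pixels:
- Wall tops: far left (310,97), far right (522,138), near right (443,320).
- Batten near-face top edge: (205,338) to (370,368).
- Screw: about (222,247).
- Peg top: about (162,260).

Run:
```python
from cell import arm,eyes,inverse_kinematics
from h import *
import cv2
c=eyes.read_camera("scene")
P={"farL":(310,97,.0665),"farR":(522,138,.0665),"nearR":(443,320,.0665),"batL":(205,350,.0695),"batR":(370,377,.0695),"screw":(222,247,.0745),"peg":(162,260,.0905),"cutA":(133,475,.007),"cutB":(350,580,.007),"bottle":(95,130,0)}
W={k:onz(*ray(c,205+u/4.8,165+v/4.8),z) for k,(u,v,z) in P.items()}
for k in W: print(k,W[k].round(3))
d=W["farR"]-W["nearR"];yaw=np.arctan2(d[1],d[0]);print("len",np.linalg.norm(d),"yaw",yaw,"wid",np.linalg.norm(W["farL"]-W["farR"]))
d=W["batR"]-W["batL"];print("batlen",np.linalg.norm(d),"yaw",np.arctan2(d[0],-d[1]))
# go above for wrist look
q=Ro.from_euler("ZYX",[yaw,0,np.pi]).as_quat()
m=(W["batL"]+W["batR"])/2
ex=np.array([np.cos(yaw),np.sin(yaw),0])
R=Ro.from_quat(q).as_matrix();M=np.array(c.get("mount",0)) 
print(R)
for off in(-.12,-.06,0,.06):
    p=m+ex*off;p[2]=.26;print(off,p.round(3),inverse_kinematics(p,q), inverse_kinematics(p,(Ro.from_quat(q)*Ro.from_euler('z',np.pi)).as_quat()))
```

```text
farL [0.695 0.031 0.066]
farR [ 0.727 -0.1    0.066]
nearR [ 0.56  -0.143  0.066]
batL [ 0.47 -0.05  0.07]
batR [ 0.499 -0.135  0.07 ]
screw [ 0.54  -0.013  0.075]
peg [ 0.498 -0.003  0.091]
cutA [ 0.423 -0.033  0.007]
cutB [ 0.423 -0.17   0.007]
bottle [0.666 0.183 0.   ]
len 0.17231245408440068 yaw 0.2502731245224804 wid 0.13494261081250997
batlen 0.08906728009679885 yaw 0.32852044370194
[[ 9.68844813e-01  2.47668584e-01  3.03306538e-17]
 [ 2.47668584e-01 -9.68844813e-01 -1.18649270e-16]
 [ 0.00000000e+00  1.22464680e-16 -1.00000000e+00]]
-0.12 [ 0.368 -0.122  0.26 ] [ 1.04112076e-01 -6.63968859e-02 -4.49817592e-01  4.44089210e-16
 -1.18737562e+00  1.71695737e+00] [ 0.10411208 -0.06639689 -0.44981759  0.         -1.18737562 -1.42463528]
-0.06 [ 0.427 -0.107  0.26 ] [ 1.25351952e-01  3.35588375e-02 -3.52231961e-01  4.44089210e-16
 -1.18500553e+00  1.69571750e+00] [ 0.12535195  0.03355884 -0.35223196  0.         -1.18500553 -1.44587515]
0 [ 0.485 -0.092  0.26 ] [ 1.41324225e-01  1.31673657e-01 -2.42445485e-01  4.44089210e-16
 -1.19667718e+00  1.67974523e+00] [ 0.14132423  0.13167366 -0.24244549  0.         -1.19667718 -1.46184743]
0.06 [ 0.543 -0.078  0.26 ] [ 1.53739772e-01  2.28841459e-01 -1.20342677e-01  4.44089210e-16
 -1.22161219e+00  1.66732968e+00] [ 0.15373977  0.22884146 -0.12034268  0.         -1.22161219 -1.47426297]
```

The lengths come out right: sides 0.172 and 0.135, batten 0.089, yaw about 0.25. I'll close the gripper and take one wrist look from above.

Run:
```python
from cell import arm,effector,eyes
from h import *
import cv2,pickle
effector.set_gripper(0.0)
q=Ro.from_euler("ZYX",[.25,0,np.pi]).as_quat()
arm.reach([.53,-.07,.24],q)
s=arm.state();c=eyes.read_camera("wrist");print(s["clock"],s["ee_pos"],s["grip_width"],s["wrist_force"])
pickle.dump((c,s),open("w1.pkl","wb"))
cv2.imwrite("pics/w1.png",cv2.resize(c["pixels"][:,:,::-1],None,fx=1.42,fy=1.42,interpolation=cv2.INTER_CUBIC))
```

```text
4.3417 [ 0.53018508 -0.06946033  0.23997822] 0.0006129983506312314 [ 0.14391443 -0.60818986 -0.603097  ]
```

View pics/w1.png

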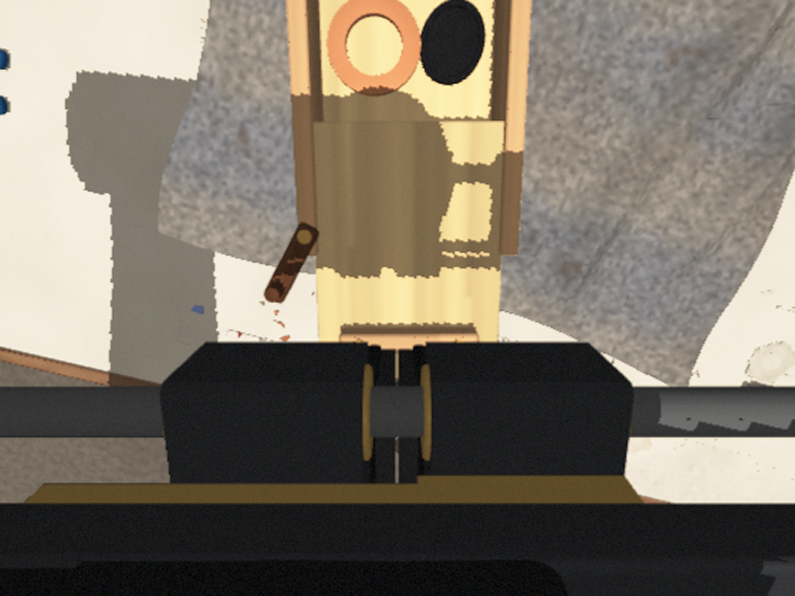

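From the wrist view:
- Screw at (304,237), peg top at (274,294).
- Batten far edge from (340,335) to (477,335).
- Right wall near outer corner at (518,255), right wall outer top edge at (531,0).
- Lid far edge from (314,122) to (504,122).

Run:
```python
from h import *
import pickle
from cell import eyes
c,s=pickle.load(open("w1.pkl","rb"));R,t=wristRt(c,s)
sc=eyes.read_camera("scene")
P={"screw":(304,237,.0745),"peg":(274,294,.0905),"batFL":(340,334,.0785),"batFR":(477,334,.0785),"lidFL":(314,122,.0605),"lidFR":(504,122,.0605),"nearR":(518,255,.0665),"R2":(531,0,.0665)}
W={k:onz(*ray(c,u/1.42,v/1.42,R,t),z) for k,(u,v,z) in P.items()}
for k in W: print(k,W[k].round(4))
f=lambda a,b:np.arctan2(*(W[b]-W[a])[1::-1])
print("yaw",f("nearR","R2"),f("lidFR","lidFL")-np.pi/2,f("batFR","batFL")-np.pi/2)
for k,(u,v) in {"screw":(222,247),"peg":(162,260),"nearR":(443,320)}.items():
    print("tri",k,tri([ray(sc,205+u/4.8,165+v/4.8),ray(c,P[k][0]/1.42,P[k][1]/1.42,R,t)]).round(4))
yaw=.26
B=Ro.from_euler("z",yaw).as_matrix()
print("origin from screw",W["screw"]-B@[-.076,.064,0],"from nearR",W["nearR"]-B@[-.09,-.07,0])
o=W["screw"]-B@[-.076,.064,0]
for k in W: print(k,(B.T@(W[k]-o)).round(4))
```

```text
screw [ 0.539  -0.0088  0.0745]
peg [ 0.5038 -0.0007  0.0905]
batFL [ 0.485  -0.0443  0.0785]
batFR [ 0.5066 -0.1285  0.0785]
lidFL [0.6066 0.0016 0.0605]
lidFR [ 0.6353 -0.1101  0.0605]
nearR [ 0.5601 -0.1415  0.0665]
R2 [ 0.7012 -0.1044  0.0665]
yaw 0.2572125232981953 0.25122859602360004 0.25100434384513237
tri screw [ 0.5398 -0.0103  0.0739]
tri peg [5.024e-01 2.000e-04 8.580e-02]
tri nearR [ 0.5604 -0.142   0.0661]
origin from screw [ 0.6289213  -0.05115233  0.0745    ] from nearR [ 0.62910356 -0.05069827  0.0665    ]
screw [-0.076  0.064  0.   ]
peg [-0.1079  0.081   0.016 ]
batFL [-0.1373  0.0437  0.004 ]
batFR [-0.1381 -0.0433  0.004 ]
lidFL [-0.008   0.0567 -0.014 ]
lidFR [-0.009  -0.0586 -0.014 ]
nearR [-0.0897 -0.0696 -0.008 ]
R2 [ 0.0562 -0.07   -0.008 ]
```

The two views agree: origin (0.629,-0.051), yaw 0.255, lid about 0.086 out, catch about 2.06 rad. Next I'll push the lid.

```bash
cat >> h.py <<'E'
O=np.array([.629,-.051,0]);YAW=.255
BX=Ro.from_euler("z",YAW).as_matrix()
def w(x,y,z): p=O+BX@[x,y,0];p[2]=z;return p
def q(a): return Ro.from_euler("ZYX",[YAW+a,0,np.pi]).as_quat()  # tool x at angle a in box frame
def fb(s): return (BX.T@np.array(s["wrist_force"])).round(1)
def pb(s): return (BX.T@(np.array(s["ee_pos"])-O)).round(4)
E
python3 - <<'E'
from cell import arm,eyes
from h import *
import cv2
arm.movel(w(-.19,0,.12),q(0),speed=.15)
arm.movel(w(-.19,0,.067),speed=.1)
f0=fb(arm.state());print("f0",f0)
for x in np.r_[np.arange(-.165,-.0795,.01),np.arange(-.079,-.068,.001)]:
    arm.movel(w(x,0,.067),speed=.05);s=arm.state();f=fb(s)-f0;print(round(x,4),pb(s),f)
    if f[0]<-6: break
arm.hold(.3);print(fb(arm.state())-f0,s["clock"])
c=eyes.read_camera("scene");cv2.imwrite("pics/c2.png",cv2.resize(c["pixels"][165:290,205:330,::-1],None,fx=4.8,fy=4.8,interpolation=cv2.INTER_CUBIC))
E
```

```text
f0 [ 0.3  0.7 -0. ]
-0.165 [-1.651e-01  1.000e-04  6.680e-02] [-0.9 -0.4  0.7]
-0.155 [-0.1544 -0.      0.067 ] [-1.2 -0.8 -0.6]
-0.145 [-1.441e-01 -1.000e-04  6.710e-02] [ 0.4 -0.6  0.6]
-0.135 [-1.341e-01 -1.000e-04  6.700e-02] [-0.7 -0.8  0.1]
-0.125 [-0.1241 -0.      0.067 ] [-0.7 -0.6 -0.1]
-0.115 [-1.141e-01 -1.000e-04  6.700e-02] [-0.1 -0.8  0.3]
-0.105 [-0.1041 -0.      0.067 ] [-1.  -0.6 -0.2]
-0.095 [-0.0942 -0.0001  0.067 ] [-0.6 -0.3  0.1]
-0.085 [-0.0841 -0.      0.0671] [-0.5 -0.5 -0.1]
-0.079 [-0.0783 -0.      0.067 ] [-0.1 -0.8  0. ]
-0.078 [-0.078 -0.     0.067] [-1.4 -1.   0.2]
-0.077 [-0.0774 -0.      0.067 ] [-2.2 -1.7  2. ]
-0.076 [-0.0774  0.      0.0669] [-5.  0.  4.]
-0.075 [-0.0773  0.      0.0669] [-7.  -1.7  6.2]
[-6.5  0.5  6. ] 10.9917
```

View pics/c2.png

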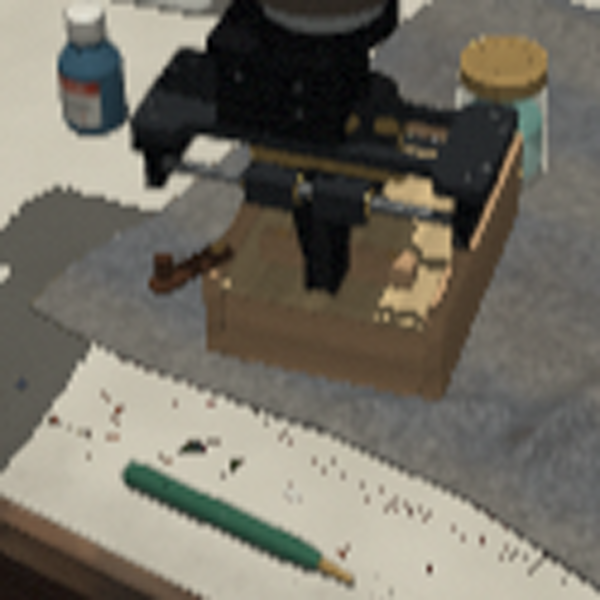

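The lid's near edge is now flush with the box end, with a hard stop at about 7 N. The box and the catch (peg at crop (162,265)) haven't moved. Now the catch.

Run:
```python
from cell import arm,eyes
from h import *
import cv2
def pose(th,off,z=.079):
    T=np.array([np.cos(th),-np.sin(th)])
    p=np.array([-.076,.064])+.038*np.array([-np.sin(th),-np.cos(th)])-off*T
    return w(p[0],p[1],z),q(-th)
arm.movel(w(-.085,0,.067),speed=.05)
arm.movel(w(-.085,0,.14),speed=.15)
arm.reach(*pose(2.06,.034,.14))
arm.movel(pose(2.06,.034)[0],speed=.08)
f0=fb(arm.state());print("f0",f0,arm.state()["clock"])
arm.movel(pose(2.06,.0155)[0],speed=.04)
for th in np.r_[np.arange(1.9,.1,-.15),.05]:
    p,o=pose(th,.0155);arm.movel(p,o,speed=.03);s=arm.state();f=fb(s)-f0;print(round(th,2),f,end=" ")
    if np.linalg.norm(f)>10: print("STOP");break
else:
    for off in np.arange(.0155,.010,-.001):
        arm.movel(*pose(0,off),speed=.03);s=arm.state();f=fb(s)-f0;print("\noff",round(off,4),pb(s),f)
        if f[0]<-4: break
arm.hold(.3);print(s["clock"])
c=eyes.read_camera("scene");cv2.imwrite("pics/c3.png",cv2.resize(c["pixels"][165:290,205:330,::-1],None,fx=4.8,fy=4.8,interpolation=cv2.INTER_CUBIC))
```

```text
f0 [-0.6  0.4 -1. ] 15.2083
1.9 [-0.4 -0.8  1.1] 1.75 [ 1.  -0.7  1.2] 1.6 [ 0.6 -0.3  1.8] 1.45 [0.5 0.  0.4] 1.3 [ 0.3 -0.4  0.9] 1.15 [0.3 0.4 1. ] 1.0 [ 0.1 -0.8  0.8] 0.85 [ 0.8 -0.7  0.9] 0.7 [ 0.3 -0.2  1.7] 0.55 [0.  0.  0.5] 0.4 [ 0.3 -0.5  0.2] 0.25 [ 0.9 -1.1  0.3] 0.05 [ 0.5 -0.4  1.1] 
off 0.0155 [-0.0917  0.0261  0.079 ] [ 0.4 -0.5  1.5]

off 0.0145 [-0.0908  0.026   0.079 ] [-0.5 -0.2  1.5]

off 0.0135 [-0.0906  0.026   0.0788] [-4.2 -1.   3.9]
21.3
```

View pics/c3.png

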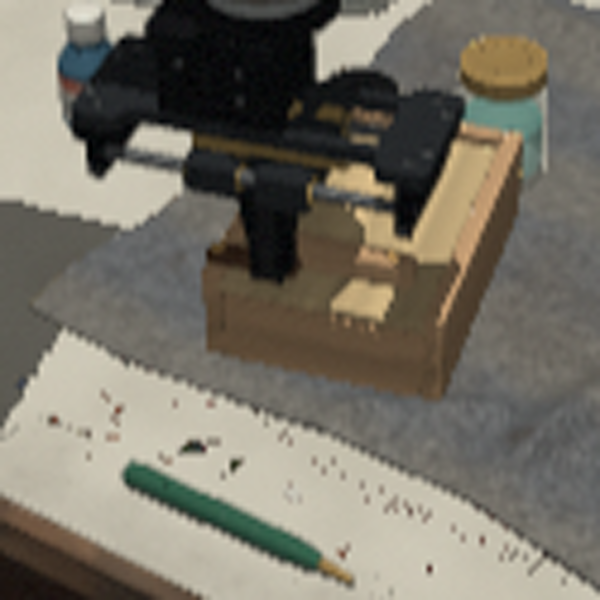

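The catch now reaches across, at about (225,255), and met a hard stop. The finger is in front of the peg and the box hasn't moved. I'll back off and check it clear of the arm.

Run:
```python
from cell import arm,eyes
from h import *
import cv2
arm.movel(w(-.110,.026,.079),speed=.05)
arm.movel(w(-.110,.026,.2),speed=.15)
arm.reach(w(-.12,.25,.25),q(0));arm.hold(.3)
print(arm.state()["clock"])
c=eyes.read_camera("scene");cv2.imwrite("pics/c4.png",cv2.resize(c["pixels"][165:290,205:330,::-1],None,fx=4.8,fy=4.8,interpolation=cv2.INTER_CUBIC))
```

```text
24.3833
```

View pics/c4.png

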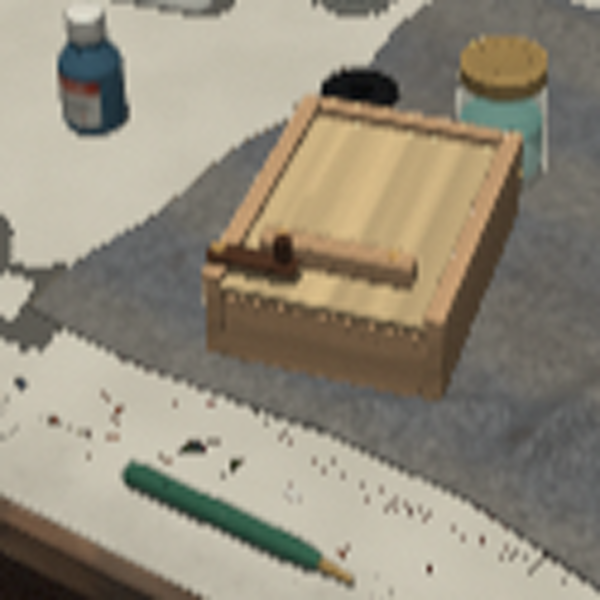

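The lid is home and the catch lies straight across, from (215,252) to (290,268), parallel to the batten. The box and bystanders are where they started, so I'm handing in.

```bash
python3 -c "
from cell import sign_off
print(sign_off())"
```

```text
the job is handed in; nothing more can be done
None
```

I pushed the lid fully home and turned the catch straight across it; in the last scene picture the box and the bystanders near it look unmoved, and I handed the job in at about 24 s (no verdict came back).

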